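# Set the rotary table to its line and clamp it

### The arm

A 6-joint arm with a two-finger parallel gripper is mounted at the origin on the work surface. World frame = base frame: x ahead of the robot, y to its left, z up, the work surface at z = 0. Lengths are in m, angles in rad, forces in N, time in s.
With the tool pointing down it reaches from about 0.325 to 0.775 m from the base axis. Payload 9.3 kg.
Tool frame: the origin (TCP) lies midway between the tips of the shut fingers; the grasp point (between the pads) lies 19 mm behind it; z points along the fingers, y is the line along which they close (so a half turn about z gives the same grasp; the last joint's range is limited). The gripper opens to 85 mm and grips with 20 to 120 N. Pads are 22 mm wide; open, the fingers measure 114 mm over their backs; the gripper's body (76 mm by 85 mm) begins 54 mm behind the grasp point. The pads swing forward as they close: fully open they stand 13 mm farther back than shut.
Start: joints at [1.066, 0.259, 0.021, 1.334, 0, 1.418], TCP at [0.19, 0.516, 0.231] pointing down, gripper open.
Joint ranges: [-3.04, 3.04], [-0.91, 1.82], [-1.04, 1.36], [-1.92, 1.95], [-1.52, 1.45], [-3.14, 3.14]. Speed limits (rad/s): [2.22, 2.22, 2.79, 3.14, 3.14, 3.14].

### API

Orientations are given as a unit quaternion [w, x, y, z].
In Python, from plant import * gives the robot as it stands.
- The arm moves only by the tool send_rows, never from a script. Its argument "commands" is a list that holds one entry, the list of rows, each a list of 7 numbers: the shift along the tool's x, y, z in mm, then the turn, a rotation vector about the tool's x, y, z in degrees, then the closure in counts, from 0 (fully open) to 255 (shut). In form: [[[dx, dy, dz, rx, ry, rz, fingers], ...]]. A call has 1 to 10 rows; each row is the pose to reach, as a shift and turn from the pose commanded when the call began, along the tool's axes at that moment; what a row does not reach only later rows make up. A row lasts 1/8 s, in which the tool goes at most 62.5 mm and 10.7 degrees, less where a joint would pass 70% of its speed; a pose out of reach is approached as far as the arm can. A call with a gripper value outside its range is refused whole. The fingers move at their own pace and stop on an object; the grip force is fixed at half the most. Time passes only in rows, so rows that repeat a pose let the fingers close. It gives the time, the measured TCP pose, the force, the opening and the grip force at its end, in the units of the state.
- sense(): the state, without advancing time (a new reading comes with each control period).
- grab_frame(name): name is "scene" or "side" or "wrist"; returns a dict with "pixels" (384x512x3 uint8, red, green, blue), "camera_matrix" (3x3 intrinsics, pixels), "rvec" (rotation vector, rad) and "tvec" (3), from world to camera coordinates, as OpenCV has them; the wrist camera has in their place "tool_from_camera" (4x4, takes a point from camera to tool coordinates, whose origin is the TCP and whose axes are the flange's). Camera axes: x right, y down, z forward; pixel columns grow to the right and rows downward; lengths in m; the calibration is good to about 2 mm. A picture is of the moment at which its call begins: read the wrist's pose just before it. There is no depth.
- close_job(): hands the job in; it is judged then, once.
Trained networks look in a picture, given as the dict that the camera call returned (one of the last four; its "shot" number tells which), for a name from the list of things; names that differ only in an ending like _2 or _b are one class to them, and where a whole thing is asked for, a point or a joint stands for the part that bears it (a point fixed in the world has none). Each returns a list of dicts, best first, with "confidence" (0 to 1); they miss things now and then, are a little off and sometimes report something else, mostly with a low value. They report only what shows in the picture. A call takes as long as a camera call. They do not tell look-alikes from the thing itself.
- boxes_of(picture, thing): "bbox" ([left, top, right, bottom] in pixels, round what is visible of it).
- trace(picture, thing): "mask" (384x512 bool, what is visible of it) and "bbox" ([left, top, right, bottom] in pixels, round what is visible of it).
- mark_of(picture, thing): "position" ([column, row] in pixels: a listed point, or the origin of a listed thing).
The state is a dict: "time": time; "joint_pos": joint angles; "joint_vel": joint speeds; "joint_efforts": joint torques, N m; "ee_pos": TCP position; "ee_rot": TCP orientation; "force": force on the tool from outside, world axes, zero at the start; "ft_torque": the same for the moment, N m; "finger_gap": opening from 0.0 (shut) to 1.0 (fully open); "grasp_force": force on a finger pad.
Only numpy, scipy, OpenCV 4.12 (cv2) and the standard library are available. Lean on these libraries where they do the work, as an engineer would, in place of code of your own. Each camera call takes 0.05 s, during which the arm holds its last target. There are 200 camera calls.

### The job

On the rotary table, push one of the dial's three upright posts round with closed fingertips until the dial's index line lines up with the one long line of the scale around it; then push the clamp lever round, by its small upright post, until it rests against its stop. Push gently and pinch or lift nothing: the steel bush standing in the middle of the dial must stay standing there, and the things lying about on the bench stay where they are. Finish with the hand clear of everything.

Things in the scene. Friction and masses are not known exactly. Their poses are not given: they have to be found in the camera images.
- dial_center (a point): Centre of the dial's top face, on its vertical turning axis, 54 mm above the bench. The dial is a flat steel disc 186 mm across that lies flush (within 2 mm) inside a graduated aluminium scale ring 236 mm across, on a grey cast base 256 mm across with a bolted lug at each end. The dial, with three upright posts, turns about the vertical either way without limit, stays where it is left, and needs about 4 N on a post.
- index_line (a point): Outer end of the dial's index line, at the dial's edge, 93 mm from the axis; the only line on the dial: dark, radial, 24 mm long and 5 mm wide. It turns with the dial, mid-way between post0 and post2.
- target_line (a point): Inner end of the target line on the fixed scale ring, at the dial's edge, 93 mm from the axis: the one long line (21 mm long, 5 mm wide) among short lines (8 mm long) spaced 10 degrees apart. The dial is set when the index line meets this line end to end.
- post0 (a point): Centre of the top of a dial post: an upright steel pin 16 mm in diameter, 44 mm tall from the dial's face (its top is 98 mm above the bench), 60 mm from the dial's axis, 60 degrees anticlockwise (seen from above) of the index line. The three posts are alike, 120 degrees apart.
- post1 (a point): Top of the second dial post, like post0, opposite the index line.
- post2 (a point): Top of the third dial post, like post0, 60 degrees clockwise of the index line.
- dial (a joint): Angle of the dial in the base, rad, growing anticlockwise seen from above. The scale ring is set at a different angle in every run, so the value at the target differs: go by the two line points. The start is at least 0.6 rad off the line, either way.
- bush_mid (a point): Centre (half-way up) of the loose flanged steel bush that stands on the middle of the dial: flange 58 mm across, stub 38 mm across, 48 mm tall, about 0.35 kg, its top 102 mm above the bench. It rides round with the dial.
- clamp_pivot (a point): Top centre of the clamp lever's hub (34 mm across, 59 mm above the bench), on its vertical pivot axis at the side of the base, 154 mm from the dial's axis.
- clamp_post (a point): Centre of the top of the upright post (16 mm in diameter, top 91 mm above the bench, 36 mm tall above the lever's flat arm) at the free end of the clamp lever, 70 mm from the pivot. It is the part to push.
- clamp (a joint): Angle of the clamp lever, rad: 0 to 0.2 at the start (open), growing as it swings clockwise seen from above, to the stop at 1.4 (clamped). It is stiff, about 3 N at the post, and stays where it is left. It does not change how hard the dial turns.
- bush2: Bystander: second flanged bush, same size as the first, standing on the bench. Leave alone.
- wrench: Bystander: open-ended wrench lying on the bench. Leave alone.
- screwdriver: Bystander: screwdriver lying on the bench. Leave alone.
- hammer: Bystander: hammer lying on the bench. Leave alone.
- mug: Bystander: white mug, 95 mm tall. Leave alone.
- oilcan: Bystander: grey can, 60 mm across, 150 mm tall. Leave alone.
- collar: Bystander: dark steel collar ring, 70 mm across, 22 mm tall. Leave alone.
There are look-alikes about, which are no part of the job. What is shaped like the part that bears bush_mid but black, purple or turquoise is not meant.

How it is judged:
On the way, in this order (a step that is already met when the one before it is completed fails the run):
1. the dial's index line stands at the long scale line, the clamp still open (horizontal distance between index_line and target_line below 0.004 m and velocity of joint dial between -0.05 and 0.05 rad/s and value of joint clamp below 0.7 rad), for 0.3 s.
2. the clamp lever is pushed round to its stop (value of joint clamp above 1.3 rad), for 0.2 s.
At the end, for the whole second after the job is handed in: The outer end of the index line is within 4 mm of the long scale line, the dial is at rest, the clamp lever is within 0.1 rad of its stop at 1.4, and the bush stands upright on the middle of the dial (within 8 mm) (horizontal distance between index_line and target_line below 0.004 m and velocity of joint dial between -0.05 and 0.05 rad/s and value of joint clamp above 1.3 rad and horizontal distance between bush_mid and dial_center below 0.008 m and angle between bush_mid's own z axis and vertical below 0.12 rad and height (world z) of bush_mid below 0.086 m); the robot touches nothing.
It fails at once if the clamp lever is pushed over (past 0.7 rad) while the index line is more than 8 mm off the long line (value of joint clamp above 0.7 rad and not (horizontal distance between index_line and target_line below 0.008 m)).
It fails at once if the bush on the dial is lifted, tipped or pushed more than 10 mm off the middle (horizontal distance between bush_mid and dial_center above 0.01 m or angle between bush_mid's own z axis and vertical above 0.2 rad or height (world z) of bush_mid above 0.088 m).
It fails at once if the bush is gripped or pushed (contact force between the fingers and bush above 5 N).
It fails at once if the dial or the clamp lever is pinched or shoved hard (over 35 N) (contact force between the fingers and dial above 35 N or contact force between the fingers and clamp above 35 N).
It fails at once if a bystander is moved more than 15 mm (distance of any of bush2, wrench, screwdriver, hammer, mug, oilcan, collar from where it was at the start of the episode above 0.015 m).
It also fails if it takes over 64 s, if anything falls off the work surface, if the arm or the gripper's body presses on something with over 40 N, if the wrist force passes 120 N, or if a joint passes its speed limit or range.

## Working session

There is one attempt and no reset: what is moved stays moved. The work goes in short steps, Python scripts to look and compute and a tool call to move; the robot and the scene stay as the last step left them, time stands still between calls to the robot, and variables do not carry over. Pictures are saved under pics/ and viewed, at most 10 in all, crops included, and the job is handed in when it is done.

Besides the shell and the picture viewer there is one more tool, called by a JSON object that holds its "api" and its "payload", one argument or row to a line. send_rows: Moves the arm, as the interface text tells. Its arguments: {"type":"object","properties":{"commands":{"type":"array"}},"required":["commands"]}

```bash
mkdir -p pics
cat > h.py <<'E'
from plant import *
import numpy as np, cv2
from scipy.spatial.transform import Rotation as R
def ray(p,px,s=None):
    K=np.array(p["camera_matrix"]); d=np.linalg.inv(K)@[px[0],px[1],1]
    if "rvec" in p:
        M=cv2.Rodrigues(np.array(p["rvec"],float))[0]; return -M.T@np.array(p["tvec"]).ravel(), M.T@d
    T=np.array(p["tool_from_camera"]); q=s["ee_rot"]; W=R.from_quat([q[1],q[2],q[3],q[0]]).as_matrix()
    return np.array(s["ee_pos"])+W@T[:3,3], W@T[:3,:3]@d
def at(p,px,z,s=None):
    o,d=ray(p,px,s); return o+d*(z-o[2])/d[2]
Z=dict(dial_center=.054,index_line=.054,target_line=.054,post0=.098,post1=.098,post2=.098,bush_mid=.078,clamp_pivot=.059,clamp_post=.091)
def save(p,n): cv2.imwrite(f"pics/{n}.png",cv2.cvtColor(p["pixels"],cv2.COLOR_RGB2BGR))
E
python3 - <<'E'
from h import *
s=sense(); print({k:np.round(v,3) for k,v in s.items()})
ims=[]
for c in ["scene","side","wrist"]:
    s=sense();p=grab_frame(c); save(p,c+"0"); ims.append(p["pixels"])
    for t,z in Z.items():
        for m in mark_of(p,t)[:3]: print(c,t,np.round(m["position"],1),round(m["confidence"],2),np.round(at(p,m["position"],z,s),3))
a=np.zeros((600,800,3),np.uint8)
a=np.hstack([cv2.resize(ims[0],(400,300)),cv2.resize(ims[1],(400,300))])
E
```

```text
{'time': np.float64(0.0), 'joint_pos': array([ 1.066,  0.259,  0.021,  1.334, -0.   ,  1.418]), 'joint_vel': array([ 0.   , -0.002, -0.   , -0.001, -0.001,  0.001]), 'joint_efforts': array([-1.0000e-03, -5.5564e+01,  3.4453e+01,  1.4000e-02, -0.0000e+00,
       -0.0000e+00]), 'ee_pos': array([0.189, 0.516, 0.231]), 'ee_rot': array([-0.   ,  0.175,  0.985, -0.001]), 'force': array([0.227, 0.012, 0.425]), 'ft_torque': array([-0.028,  0.072, -0.034]), 'grasp_force': np.float64(0.0), 'finger_gap': np.float64(1.001)}
scene dial_center [276.4 210.2] 0.71 [0.565 0.05  0.054]
scene index_line [293.9 232.7] 0.92 [0.565 0.147 0.054]
scene index_line [245.8 104.2] 0.19 [ 0.402 -0.379  0.054]
scene target_line [249.1 217.7] 0.77 [0.653 0.024 0.054]
scene post0 [267.7 191. ] 0.83 [ 0.563 -0.004  0.098]
scene post0 [298.3 201.4] 0.78 [0.503 0.081 0.098]
scene post0 [268.7 218. ] 0.57 [0.615 0.077 0.098]
scene post1 [267.7 191. ] 0.83 [ 0.563 -0.004  0.098]
scene post1 [298.3 201.4] 0.78 [0.503 0.081 0.098]
scene post1 [268.7 218. ] 0.57 [0.615 0.077 0.098]
scene post2 [267.7 191. ] 0.83 [ 0.563 -0
[... 654 characters left out ...]
 0.079 0.098]
side post0 [225.7 180.5] 0.57 [0.503 0.077 0.098]
side post1 [253.8 183.4] 0.95 [ 0.554 -0.     0.098]
side post1 [246.7 164.8] 0.77 [0.604 0.079 0.098]
side post1 [225.7 180.5] 0.57 [0.503 0.077 0.098]
side post2 [253.8 183.4] 0.95 [ 0.554 -0.     0.098]
side post2 [246.7 164.8] 0.77 [0.604 0.079 0.098]
side post2 [225.7 180.5] 0.57 [0.503 0.077 0.098]
side bush_mid [241.3 173. ] 0.83 [0.577 0.079 0.078]
side bush_mid [184.9 209.9] 0.83 [0.337 0.093 0.078]
side bush_mid [199.1 157.3] 0.72 [0.536 0.244 0.078]
side clamp_pivot [277.7 205. ] 0.46 [ 0.562 -0.097  0.059]
side clamp_pivot [244.  173.1] 0.3 [0.597 0.087 0.059]
side clamp_post [303.4 195. ] 0.62 [ 0.626 -0.149  0.091]
```

View pics/scene0.png

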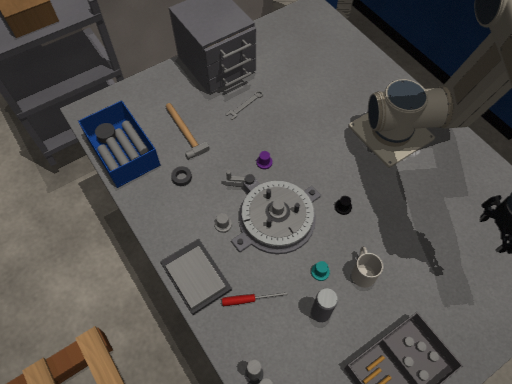

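View pics/side0.png

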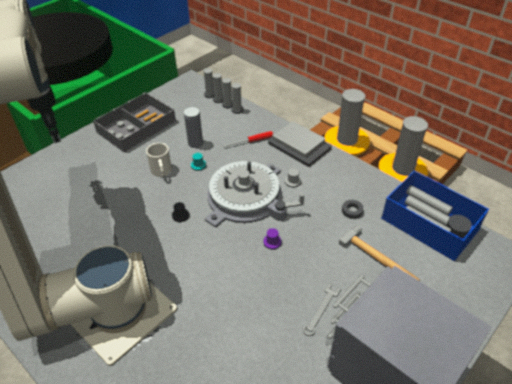

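The scene picture shows the dial at (277,212), with the clamp lever at (228-250,180). Candidates for the bush:
- grey bush in the middle of the dial, (280,207): this is the one meant
- grey bush2, (222,221)
- purple, (264,160)
- black, (344,205)
- turquoise, (320,270)

The index is at about +90° and the target at about -17°, so I push the post at +30° clockwise by about 107°. The close crop will come from the wrist camera above the dial.

```bash
cat >> h.py <<'E'
def shift(s,P,yaw=None):
    q=s["ee_rot"]; W=R.from_quat([q[1],q[2],q[3],q[0]]).as_matrix()
    d=W.T@(np.array(P)-s["ee_pos"])*1000
    y0=np.degrees(np.arctan2(W[1,0],W[0,0]))%360
    # tool z down: +yaw(world) = -rz
    return np.round(d,1), round(y0,1), None if yaw is None else round(-((yaw-y0+180)%360-180),1)
E
python3 - <<'E'
from h import *
p=grab_frame("wrist"); print(np.round(p["tool_from_camera"],3).tolist(), np.round(p["camera_matrix"],0).tolist())
s=sense(); print(shift(s,[.56,.05,.30],205))
E
```

```text
[[0.0, -0.962, -0.274, 0.069], [1.0, 0.0, 0.0, 0.0], [-0.0, -0.274, 0.962, -0.143], [0.0, 0.0, 0.0, 1.0]] [[287.0, 0.0, 258.0], [0.0, 287.0, 194.0], [0.0, 0.0, 1.0]]
(array([-508.5, -310.1,  -68.7]), np.float64(159.8), np.float64(-45.2))
```

Run:
```python
from h import *
print(shift(sense(),[.61,.075,.25],205))
```

```text
(array([-546.8, -269.4,  -18.7]), np.float64(159.8), np.float64(-45.2))
```

{"api": "send_rows", "payload": {
  "commands": [
    [[-50,-25,-20,0,0,-4,255],[-100,-50,-20,0,0,-8,255],[-150,-74,-20,0,0,-12,255],[-205,-100,-20,0,0,-17,255],[-260,-127,-20,0,0,-21,255],[-315,-155,-20,0,0,-26,255],[-370,-182,-20,0,0,-31,255],[-430,-210,-20,0,0,-36,255],[-490,-240,-20,0,0,-41,255],[-547,-269,-20,0,0,-45,255]]
  ]
}}

```text
time: 2.8
ee_pos: [0.6049, 0.0807, 0.2514]
ee_rot: [0.0, -0.216, 0.976, 0.0]
force: [-0.0, 1.6, -0.2]
finger_gap: 0.002
grasp_force: 0.0
```

Run:
```python
from h import *
grab_frame("wrist")
for i in range(6): grab_frame("wrist")
s=sense();p=grab_frame("wrist"); save(p,"w1"); print(s["time"],s["ee_pos"],s["joint_vel"].max(),s["force"],s["finger_gap"])
for t,z in Z.items():
    for m in mark_of(p,t)[:3]: print(t,np.round(m["position"],1),round(m["confidence"],2),np.round(at(p,m["position"],z,s),4))
```

```text
3.15 [0.6030189  0.08336656 0.25160185] 0.00911752685219872 [0.4634704  0.5151852  0.47692321] -0.0008264554870010958
index_line [315.7 167.1] 0.87 [0.569  0.1443 0.054 ]
target_line [200.5 183.4] 0.55 [0.646  0.0263 0.054 ]
post0 [196.3 106.9] 0.93 [ 0.5617 -0.0028  0.098 ]
post0 [250.4 190.7] 0.79 [0.6174 0.0813 0.098 ]
post0 [300.8  99.2] 0.71 [0.5118 0.0875 0.098 ]
post1 [196.3 106.9] 0.93 [ 0.5617 -0.0028  0.098 ]
post1 [250.4 190.7] 0.79 [0.6174 0.0813 0.098 ]
post1 [300.8  99.2] 0.71 [0.5118 0.0875 0.098 ]
post2 [196.3 106.9] 0.93 [ 0.5617 -0.0028  0.098 ]
post2 [250.4 190.7] 0.79 [0.6174 0.0813 0.098 ]
post2 [300.8  99.2] 0.71 [0.5118 0.0875 0.098 ]
bush_mid [253.9 135.6] 0.96 [0.5646 0.0609 0.078 ]
bush_mid [404.2 198.9] 0.61 [0.5569 0.2481 0.078 ]
clamp_pivot [120.6  78.2] 0.65 [ 0.5713 -0.096   0.059 ]
clamp_post [ 48.4 107.3] 0.67 [ 0.6255 -0.1395  0.091 ]
```

View pics/w1.png

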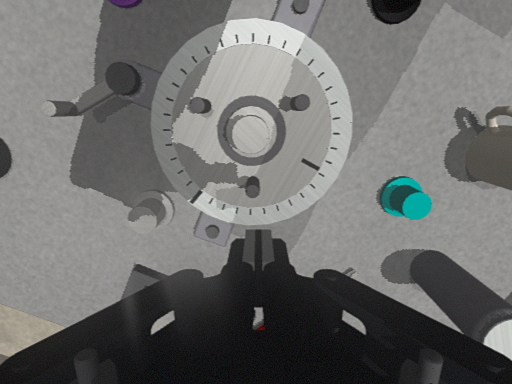

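The wrist crop shows the grey bush on the dial at (250,133), with posts at (199,104), (300,101) and (252,187). The index line is at (312,164), the long line at (197,196) and the clamp post at (50,107). The choices hold, and the post radii come out at 60 mm.

Run:
```python
from h import *
s=sense();print(s["ee_pos"],shift(s,[.5932,.1109,.075],242))
```

```text
[0.60362026 0.0825859  0.25135593] (array([ -2.4,  30.1, 176.4]), np.float64(204.9), np.float64(-37.1))
```

{"api": "send_rows", "payload": {
  "commands": [
    [[-1,15,0,0,0,-10,255],[-2,30,20,0,0,-20,255],[-2,30,60,0,0,-30,255],[-2,30,95,0,0,-37,255],[-2,30,130,0,0,-37,255],[-2,30,155,0,0,-37,255],[-2,30,176,0,0,-37,255],[-2,30,176,0,0,-37,255]]
  ]
}}

```text
time: 4.65
ee_pos: [0.592, 0.1104, 0.0739]
ee_rot: [-0.001, -0.514, 0.858, 0.001]
force: [-0.9, -0.0, 0.1]
finger_gap: 0.003
grasp_force: 0.0
```

Run:
```python
from h import *
s=sense();print(s["ee_pos"],s["force"],shift(s,s["ee_pos"],242))
C=np.array([.5636,.0553])
for r,lag in ((.062,0),):
  for a in (62,54,46,38,30,22,14,6,-2,-10,-18,-26):
    t=np.radians(a); print(a,shift(s,[*(C+.063*np.array([np.cos(t),np.sin(t)])),.075],180+a))
```

```text
[0.5919589  0.11040982 0.07389828] [-0.86094882 -0.03058548  0.13752757] (array([0., 0., 0.]), np.float64(241.8), np.float64(-0.2))
62 (array([-1. , -0.8, -1.1]), np.float64(241.8), np.float64(-0.2))
54 (array([-0.4, -9.6, -1.1]), np.float64(241.8), np.float64(7.8))
46 (array([  1.4, -18.2,  -1.1]), np.float64(241.8), np.float64(15.8))
38 (array([  4.3, -26.5,  -1.2]), np.float64(241.8), np.float64(23.8))
30 (array([  8.5, -34.2,  -1.2]), np.float64(241.8), np.float64(31.8))
22 (array([ 13.6, -41.4,  -1.2]), np.float64(241.8), np.float64(39.8))
14 (array([ 19.7, -47.7,  -1.2]), np.float64(241.8), np.float64(47.8))
6 (array([ 26.6, -53.1,  -1.2]), np.float64(241.8), np.float64(55.8))
-2 (array([ 34.2, -57.6,  -1.2]), np.float64(241.8), np.float64(63.8))
-10 (array([ 42.3, -60.9,  -1.2]), np.float64(241.8), np.float64(71.8))
-18 (array([ 50.9, -63. ,  -1.2]), np.float64(241.8), np.float64(79.8))
-26 (array([ 59.6, -64. ,  -1.2]), np.float64(241.8), np.float64(87.8))
```

{"api": "send_rows", "payload": {
  "commands": [
    [[-0.4,-9,-1,0,0,8,255],[0.4,-14,-1,0,0,12,255],[1.4,-18,-1,0,0,16,255],[2.7,-22,-1,0,0,20,255],[4.3,-26.5,-1,0,0,24,255],[6.3,-30.5,-1,0,0,28,255],[8.5,-34,-1,0,0,32,255],[11,-38,-1,0,0,36,255],[13.6,-41.4,-1,0,0,40,255],[16.5,-44.6,-1,0,0,44,255]]
  ]
}}

```text
time: 5.9
ee_pos: [0.6246, 0.0756, 0.0776]
ee_rot: [0.0, -0.154, 0.988, 0.001]
force: [-1.7, 3.4, 1.2]
finger_gap: -0.001
grasp_force: 2.2
```

```bash
cat > look.py <<'E'
from h import *
import sys
s=sense();p=grab_frame("wrist"); save(p,sys.argv[1]); print(s["time"],s["ee_pos"],s["force"],shift(s,s["ee_pos"])[1])
C=np.array([.5636,.0553])
for t in ["index_line","target_line","post0","bush_mid","dial_center"]:
    for m in mark_of(p,t)[:3]:
        P=at(p,m["position"],Z[t],s); d=P[:2]-C; print(t,np.round(m["position"],1),round(m["confidence"],2),np.round(P,4),"r",round(np.hypot(*d),4),"ang",round(np.degrees(np.arctan2(d[1],d[0])),1))
E
python3 look.py w2
python3 - <<'E'
from h import *
s=sense();C=np.array([.5636,.0553])
for a in range(18,-60,-6):
    t=np.radians(a); print(a,shift(s,[*(C+.063*np.array([np.cos(t),np.sin(t)])),.075],180+a))
E
```

```text
5.9 [0.62456385 0.07561317 0.07760519] [-1.71930552  3.43040611  1.2218309 ] 197.7
index_line [348.8 239.7] 0.9 [0.6152 0.1329 0.054 ] r 0.0931 ang 56.4
index_line [406.7  99.9] 0.32 [0.5276 0.1307 0.054 ] r 0.0835 ang 115.5
target_line [176.1 240.6] 0.97 [0.6489 0.0291 0.054 ] r 0.0892 ang -17.1
post0 [405.   99.6] 0.95 [0.5359 0.1096 0.098 ] r 0.061 ang 117.0
post0 [215.8 246.6] 0.77 [0.6223 0.0541 0.098 ] r 0.0587 ang -1.2
bush_mid [259.9 125.2] 0.8 [0.5643 0.0572 0.078 ] r 0.002 ang 70.5
18 (array([1.4, 0.1, 2. ]), np.float64(197.9), np.float64(-0.1))
12 (array([ 1.7, -6.5,  2. ]), np.float64(197.9), np.float64(5.9))
6 (array([  2.7, -13. ,   2. ]), np.float64(197.9), np.float64(11.9))
0 (array([  4.4, -19.4,   2. ]), np.float64(197.9), np.float64(17.9))
-6 (array([  6.8, -25.6,   2. ]), np.float64(197.9), np.float64(23.9))
-12 (array([  9.8, -31.4,   2. ]), np.float64(197.9), np.float64(29.9))
-18 (array([ 13.3, -37. ,   2. ]), np.float64(197.9), np.float64(35.9))
-24 (array([ 17.5, -42.1,   2. ]), np.float64(197.9), np.float64(41.9))
-30 (array([ 22.1, -46.8,   2. ]), np.float64(197.9), np.float64(47.9))
-36 (array([ 27.3, -50.9,   2. ]), np.float64(197.9), np.float64(53.9))
-42 (array([ 32.8, -54.5,   2. ]), np.float64(197.9), np.float64(59.9))
-48 (array([ 38.7, -57.5,   1.9]), np.float64(197.9), np.float64(65.9))
-54 (array([ 44.8, -59.9,   1.9]), np.float64(197.9), np.float64(71.9))
```

{"api": "send_rows", "payload": {
  "commands": [
    [[1.7,-6.5,2,0,0,6,255],[2.7,-13,2,0,0,12,255],[4.4,-19.4,2,0,0,18,255],[6.8,-25.6,2,0,0,24,255],[9.8,-31.4,2,0,0,30,255],[13.3,-37,2,0,0,36,255],[17.5,-42,2,0,0,42,255],[22,-46.8,2,0,0,48,255],[27.3,-50.9,2,0,0,54,255],[32.8,-54.5,2,0,0,60,255]]
  ]
}}

```text
time: 7.45
ee_pos: [0.6106, 0.0134, 0.0748]
ee_rot: [0.001, 0.361, 0.933, 0.001]
force: [2.0, 5.2, 1.1]
finger_gap: -0.001
grasp_force: 2.5
```

```bash
python3 look.py w3
python3 - <<'E'
from h import *
s=sense();C=np.array([.5636,.0553])
for a in range(-38,-64,-2):
    t=np.radians(a); print(a,shift(s,[*(C+.063*np.array([np.cos(t),np.sin(t)])),.075],180+a))
E
```

```text
7.45 [0.61061315 0.01340409 0.0748035 ] [1.96986232 5.20923718 1.14666447] 137.7
index_line [349.4 242.1] 0.9 [0.6555 0.05   0.054 ] r 0.0921 ang -3.3
target_line [320.5 253.2] 0.56 [0.6494 0.0319 0.054 ] r 0.0889 ang -15.2
post0 [409.3 101. ] 0.83 [0.5968 0.1075 0.098 ] r 0.0618 ang 57.6
post0 [211.2 250.7] 0.67 [0.5904 0.0033 0.098 ] r 0.0585 ang -62.8
bush_mid [260.8 127. ] 0.69 [0.5655 0.0567 0.078 ] r 0.0024 ang 35.4
-38 (array([ 0.2,  4.8, -0.6]), np.float64(138.0), np.float64(-4.0))
-40 (array([ 0.1,  2.6, -0.6]), np.float64(138.0), np.float64(-2.0))
-42 (array([ 0. ,  0.4, -0.6]), np.float64(138.0), np.float64(-0.0))
-44 (array([ 0.1, -1.8, -0.6]), np.float64(138.0), np.float64(2.0))
-46 (array([ 0.2, -4. , -0.6]), np.float64(138.0), np.float64(4.0))
-48 (array([ 0.4, -6.2, -0.6]), np.float64(138.0), np.float64(6.0))
-50 (array([ 0.6, -8.4, -0.6]), np.float64(138.0), np.float64(8.0))
-52 (array([  1. , -10.6,  -0.6]), np.float64(138.0), np.float64(10.0))
-54 (array([  1.4, -12.7,  -0.6]), np.float64(138.0), np.float64(12.0))
-56 (array([  1.9, -14.9,  -0.6]), np.float64(138.0), np.float64(14.0))
-58 (array([  2.5, -17. ,  -0.6]), np.float64(138.0), np.float64(16.0))
-60 (array([  3.1, -19.1,  -0.6]), np.float64(138.0), np.float64(18.0))
-62 (array([  3.8, -21.2,  -0.6]), np.float64(138.0), np.float64(20.0))
```

View pics/w3.png

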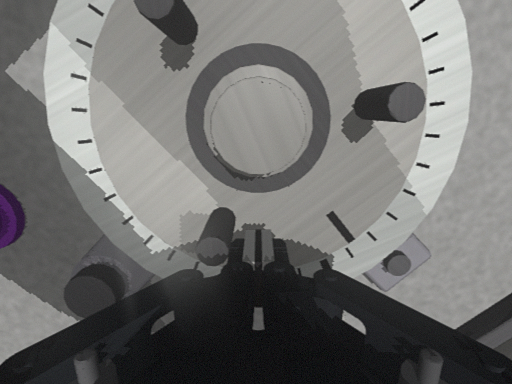

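The index's outer end is at (350,242), and the gripper hides the long line. The remaining angle is about 14°, so I push 10° and then back off and look.

{"api": "send_rows", "payload": {
  "commands": [
    [[0.1,-1.8,0,0,0,2,255],[0.2,-4,0,0,0,4,255],[0.4,-6.2,0,0,0,6,255],[0.6,-8.4,0,0,0,8,255],[1,-10.6,0,0,0,10,255],[1,-10.6,0,0,0,10,255],[0.3,-4,0,0,0,10,255],[0.3,0,0,0,0,10,255],[0,0,-60,0,0,10,255],[-40,0,-110,0,0,10,255]]
  ]
}}

```text
time: 9.0
ee_pos: [0.6379, -0.0116, 0.1851]
ee_rot: [-0.001, 0.438, 0.899, -0.0]
force: [2.0, -1.2, -0.3]
finger_gap: -0.001
grasp_force: 0.0
```

```bash
python3 - <<'E'
from h import *
for i in range(4): grab_frame("wrist")
E
python3 look.py w4
```

```text
9.2 [ 0.63921773 -0.01336561  0.18323501] [ 0.0750915  -0.29978377 -0.19678716] 127.8
index_line [297.  156.9] 0.72 [0.6515 0.0319 0.054 ] r 0.091 ang -14.9
index_line [309.2 225.4] 0.31 [ 0.7063 -0.0141  0.054 ] r 0.1587 ang -25.9
target_line [295.8 158.1] 0.72 [0.6514 0.0303 0.054 ] r 0.0913 ang -15.9
post0 [315.8  49.9] 0.81 [0.6036 0.1013 0.098 ] r 0.0609 ang 49.0
post0 [208.6 143.8] 0.58 [ 0.5811 -0.0012  0.098 ] r 0.0592 ang -72.8
bush_mid [ 59.2 184.7] 0.85 [ 0.4955 -0.1161  0.078 ] r 0.1845 ang -111.7
bush_mid [240.4  70.1] 0.74 [0.5662 0.0584 0.078 ] r 0.0041 ang 50.2
bush_mid [294.5 156.3] 0.19 [0.6447 0.0318 0.078 ] r 0.0844 ang -16.1
```

View pics/w4.png

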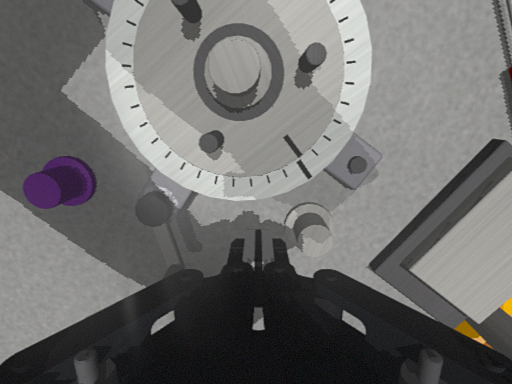

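The lines nearly meet at (298,157). A polar unwrap will give me the remaining gap.

```bash
cat > polar.py <<'E'
from h import *
import sys
s=sense();p=grab_frame("wrist")
g=cv2.cvtColor(p["pixels"],cv2.COLOR_RGB2GRAY).astype(np.float32)
K=np.array(p["camera_matrix"]);T=np.array(p["tool_from_camera"]);q=s["ee_rot"];W=R.from_quat([q[1],q[2],q[3],q[0]]).as_matrix()
C=np.array([.5636,.0553]); 
if len(sys.argv)>1: C=np.array([float(sys.argv[1]),float(sys.argv[2])])
rs=np.arange(.066,.118,.002);an=np.arange(-32,-2,.25)
rr,aa=np.meshgrid(rs,np.radians(an),indexing="ij")
P=np.stack([C[0]+rr*np.cos(aa),C[1]+rr*np.sin(aa),.054+0*rr],-1).reshape(-1,3)
c=((P-s["ee_pos"])@W-T[:3,3])@T[:3,:3]; u=c@K.T; u=(u[:,:2]/u[:,2:]).astype(np.float32)
I=cv2.remap(g,u[:,0].reshape(rr.shape),u[:,1].reshape(rr.shape),cv2.INTER_LINEAR)
for r,row in zip(rs,I):
    w=np.clip(np.median(row)*.7-row,0,None); i=np.argmax(cv2.blur(w[None],(7,1)))
    k=np.abs(np.arange(len(an))-i)<16; w=w*k
    print(round(r,3),round(float((w*an).sum()/max(w.sum(),1)),2) if w.sum()>60 else None,int(row.min()),int(np.median(row)))
cv2.imwrite("pics/polar.png",cv2.resize(I,None,fx=6,fy=16).astype(np.uint8))
E
python3 polar.py
```

```text
0.066 None 141 143
0.068 -12.76 73 144
0.07 -12.91 49 146
0.072 -12.91 48 146
0.074 -12.91 48 144
0.076 -12.99 50 144
0.078 -12.99 48 147
0.08 -13.06 51 147
0.082 -13.05 49 146
0.084 -13.06 51 145
0.086 -13.08 51 147
0.088 -13.05 52 147
0.09 -13.08 47 144
0.092 None 90 148
0.094 None 120 173
0.096 -15.7 45 172
0.098 -15.62 49 175
0.1 -15.76 50 175
0.102 -15.68 48 172
0.104 -15.79 49 172
0.106 -15.7 48 172
0.108 -15.76 48 173
0.11 -15.71 49 179
0.112 -15.79 48 176
0.114 -15.67 46 174
0.116 None 137 154
```

Run:
```python
from h import *
s=sense();C=np.array([.5636,.0553])
for a,z in ((-42,.12),(-42,.075),(-46,.075),(-50,.075),(-52,.075),(-53.5,.075),(-54.8,.075),(-55.2,.075)):
    t=np.radians(a); print(a,shift(s,[*(C+.063*np.array([np.cos(t),np.sin(t)])),z],180+a))
```

```text
-42 (array([37.5, -6. , 62.4]), np.float64(127.9), np.float64(-10.1))
-42 (array([ 37.5,  -5.9, 107.4]), np.float64(127.9), np.float64(-10.1))
-46 (array([ 36.9, -10.3, 107.4]), np.float64(127.9), np.float64(-6.1))
-50 (array([ 36.5, -14.7, 107.4]), np.float64(127.9), np.float64(-2.1))
-52 (array([ 36.5, -16.9, 107.4]), np.float64(127.9), np.float64(-0.1))
-53.5 (array([ 36.5, -18.5, 107.4]), np.float64(127.9), np.float64(1.4))
-54.8 (array([ 36.6, -20. , 107.4]), np.float64(127.9), np.float64(2.7))
-55.2 (array([ 36.6, -20.4, 107.4]), np.float64(127.9), np.float64(3.1))
```

{"api": "send_rows", "payload": {
  "commands": [
    [[37,-6,20,0,0,-4,255],[37.5,-6,62,0,0,-4,255],[37.5,-6,107,0,0,-4,255],[37,-10,107,0,0,-4,255],[36.5,-14.7,107,0,0,-2,255],[36.5,-17,107,0,0,0,255],[36.5,-18.5,107,0,0,1.4,255],[36.6,-20,107,0,0,2.7,255],[36.6,-20,107,0,0,2.7,255],[36.6,-20,107,0,0,2.7,255]]
  ]
}}

```text
time: 10.8
ee_pos: [0.6012, 0.0034, 0.0764]
ee_rot: [0.001, 0.461, 0.888, 0.0]
force: [3.6, -0.3, 3.0]
finger_gap: 0.001
grasp_force: 1.9
```

{"api": "send_rows", "payload": {
  "commands": [
    [[0,5,0,0,0,0,255],[0,11,0,0,0,0,255],[0,11,-50,0,0,0,255],[-40,11,-108,0,0,0,255],[-40,11,-108,0,0,0,255],[-40,11,-108,0,0,0,255]]
  ]
}}

```text
time: 11.55
ee_pos: [0.6326, -0.023, 0.1835]
ee_rot: [-0.0, 0.461, 0.887, -0.0]
force: [-0.4, 0.3, -0.0]
finger_gap: -0.002
grasp_force: 0.0
```

```bash
python3 polar.py | awk 'NR%3==0'; python3 look.py w5
```

```text
0.07 -14.1 48 146
0.076 -14.22 49 143
0.082 -14.25 51 146
0.088 -14.27 49 147
0.094 None 123 172
0.1 -15.72 49 175
0.106 -15.77 47 171
0.112 -15.79 45 176
11.6 [ 0.63194657 -0.02259747  0.18261581] [-0.54967701 -0.15392499 -0.19621741] 125.1
index_line [310.5 150.3] 0.59 [0.6525 0.0344 0.054 ] r 0.0913 ang -13.2
target_line [306.4 153.5] 0.57 [0.6512 0.0298 0.054 ] r 0.0912 ang -16.2
target_line [308.1 155.2] 0.32 [0.6535 0.0295 0.054 ] r 0.0935 ang -16.0
post0 [324.8  45.6] 0.8 [0.605  0.0995 0.098 ] r 0.0605 ang 46.9
post0 [218.8 139.1] 0.64 [5.789e-01 1.000e-04 9.800e-02] r 0.0573 ang -74.6
post0 [310.4 154.6] 0.49 [0.6448 0.0317 0.098 ] r 0.0846 ang -16.2
bush_mid [244.   68.9] 0.63 [0.564 0.055 0.078] r 0.0005 ang -44.4
bush_mid [ 68.7 190.5] 0.56 [ 0.4926 -0.1184  0.078 ] r 0.1876 ang -112.2
dial_center [217.4 142.7] 0.57 [ 0.5769 -0.0101  0.054 ] r 0.0668 ang -78.5
```

{"api": "send_rows", "payload": {
  "commands": [
    [[40,0,20,0,0,0,255],[40,0,60,0,0,0,255],[40,0,108,0,0,0,255],[40,-5,108,0,0,0,255],[40,-9,108,0,0,0,255],[40,-11,108,0,0,0.5,255],[40,-12,108,0,0,1,255],[40,-12.6,108,0,0,1.5,255],[40,-12.6,108,0,0,1.5,255],[40,-12.6,108,0,0,1.5,255]]
  ]
}}

```text
time: 13.15
ee_pos: [0.5996, 0.0024, 0.0763]
ee_rot: [0.0, 0.472, 0.882, 0.0]
force: [4.4, 0.1, 2.7]
finger_gap: -0.002
grasp_force: 1.9
```

{"api": "send_rows", "payload": {
  "commands": [
    [[0,5,0,0,0,0,255],[0,11,0,0,0,0,255],[0,11,-50,0,0,0,255],[-40,11,-108,0,0,0,255],[-40,11,-108,0,0,0,255],[-40,11,-108,0,0,0,255]]
  ]
}}

```text
time: 13.9
ee_pos: [0.6305, -0.0248, 0.1835]
ee_rot: [-0.0, 0.472, 0.881, -0.0]
force: [-0.5, -0.0, -0.0]
finger_gap: 0.002
grasp_force: 0.0
```

```bash
python3 polar.py | awk 'NR%3==0'
python3 - <<'E'
from h import *
s=sense(); print(shift(s,[.645,-.105,.15],210), s["joint_pos"])
E
```

```text
0.07 -15.75 49 146
0.076 -15.79 48 143
0.082 -15.84 49 145
0.088 -15.85 48 146
0.094 None 123 172
0.1 -15.73 48 174
0.106 -15.77 46 171
0.112 -15.76 46 176
(array([-75.5, -32.1,  32.6]), np.float64(123.6), np.float64(-86.4)) [-1.71735866e-01  4.14064085e-01  1.29447886e-01  1.28860677e+00
  1.13448632e-04  8.11958421e-01]
```

Index and long line now agree within 0.1°. Next is the clamp: the pivot-to-post distance measures 70 mm at -39°, which is consistent.

Run:
```python
from h import *
s=sense(); print(shift(s,[.641,-.098,.15],179),shift(s,[.641,-.098,.072],179))
```

```text
(array([-67.5, -31.5,  32.6]), np.float64(123.6), np.float64(-55.4)) (array([-67.6, -31.4, 110.6]), np.float64(123.6), np.float64(-55.4))
```

{"api": "send_rows", "payload": {
  "commands": [
    [[-12,-6,0,0,0,-10,255],[-25,-12,0,0,0,-20,255],[-38,-18,0,0,0,-30,255],[-52,-24,0,0,0,-40,255],[-67,-31,0,0,0,-50,255],[-67,-31,0,0,0,-55,255],[-67,-31,0,0,0,-55,255]]
  ]
}}

```text
time: 14.82
ee_pos: [0.6411, -0.097, 0.1824]
ee_rot: [-0.001, 0.012, 1.0, 0.0]
force: [0.3, 0.1, -0.4]
finger_gap: 0.001
grasp_force: 0.0
```

Run:
```python
from h import *
grab_frame("wrist");s=sense();p=grab_frame("wrist");save(p,"w6");print(s["time"],s["ee_pos"],shift(s,[.641,-.098,.072],179))
for t in ["clamp_pivot","clamp_post","bush2","wrench","collar"]:
    for m in mark_of(p,t)[:2]: print(t,np.round(m["position"]),round(m["confidence"],2),np.round(at(p,m["position"],Z.get(t,.02),s),4))
```

```text
14.875 [ 0.64124692 -0.09693723  0.18268033] (array([-1.000e-01, -1.100e+00,  1.107e+02]), np.float64(178.6), np.float64(-0.4))
clamp_pivot [256. 114.] 0.58 [ 0.5734 -0.0966  0.059 ]
clamp_post [210. 181.] 0.61 [ 0.6269 -0.137   0.091 ]
bush2 [318. 236.] 0.86 [ 0.7113 -0.0284  0.02  ]
bush2 [387. 191.] 0.69 [0.6594 0.046  0.02  ]
collar [133. 260.] 0.67 [ 0.736  -0.2468  0.02  ]
```

View pics/w6.png

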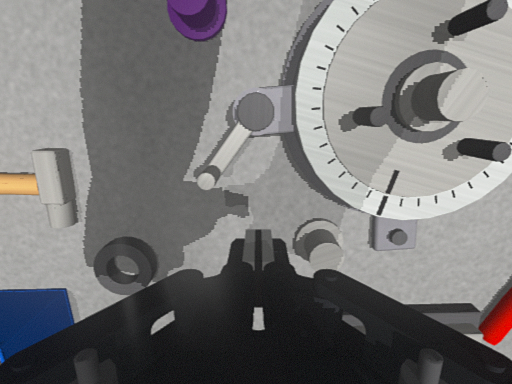

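The picture shows the hub at (256,113), the clamp post at (206,181) and bush2 at (320,240). The descent point is clear.

{"api": "send_rows", "payload": {
  "commands": [
    [[0,-1,40,0,0,0,255],[0,-1,80,0,0,0,255],[0,-1,110,0,0,0,255],[0,-1,110,0,0,0,255]]
  ]
}}

```text
time: 15.68
ee_pos: [0.6405, -0.0982, 0.072]
ee_rot: [-0.002, 0.012, 1.0, 0.001]
force: [1.0, 0.2, 0.4]
finger_gap: -0.002
grasp_force: 0.0
```

```bash
cat > arc.py <<'E'
from h import *
import sys
s=sense();C=np.array([.572,-.0965]); print(s["ee_pos"],s["force"])
for a in range(*map(int,sys.argv[1:4])):
    t=np.radians(a); d,_,r=shift(s,[*(C+.07*np.array([np.cos(t),np.sin(t)])),.072],180+a); print(a,d,r)
E
python3 arc.py -6 -72 -6
```

```text
[ 0.64054501 -0.09824831  0.07202482] [1.008223   0.21965378 0.44791062]
-6 [-1.2 -5.5  0. ] 4.6
-12 [ -0.2 -12.8   0. ] 10.6
-18 [  1.5 -19.9   0. ] 16.6
-24 [  4.  -26.8   0. ] 22.6
-30 [  7.1 -33.4   0. ] 28.6
-36 [ 11.  -39.7   0. ] 34.6
-42 [ 15.4 -45.5   0. ] 40.6
-48 [ 20.5 -50.8   0.1] 46.6
-54 [ 26.1 -55.5   0.1] 52.6
-60 [ 32.1 -59.7   0.1] 58.6
-66 [ 38.6 -63.1   0.1] 64.6
```

{"api": "send_rows", "payload": {
  "commands": [
    [[-1,-5.5,0,0,0,5,255],[-0.2,-12,0,0,0,10,255],[0.5,-16,0,0,0,14,255],[1.5,-20,0,0,0,17,255],[4,-26.8,0,0,0,23,255],[7,-33.4,0,0,0,29,255],[11,-39.7,0,0,0,35,255],[15.4,-45.5,0,0,0,41,255],[20.5,-50.8,0,0,0,47,255],[26,-55.5,0,0,0,53,255]]
  ]
}}

```text
time: 16.92
ee_pos: [0.6162, -0.154, 0.0764]
ee_rot: [0.002, 0.458, 0.889, 0.001]
force: [3.9, -0.1, 0.1]
finger_gap: 0.001
grasp_force: 1.6
```

```bash
python3 arc.py -56 -112 -4
python3 - <<'E'
from h import *
s=sense();p=grab_frame("wrist");save(p,"w7")
for t in ["clamp_pivot","clamp_post"]:
    for m in mark_of(p,t)[:2]: print(t,np.round(m["position"]),round(m["confidence"],2),np.round(at(p,m["position"],Z.get(t,.02),s),4))
E
```

```text
[ 0.61623109 -0.15404372  0.07643935] [ 3.90061668 -0.09533729  0.10058372]
-56 [ 2.6 -4.4  4.4] 1.4
-60 [ 2.9 -9.3  4.4] 5.4
-64 [  3.5 -14.2   4.4] 9.4
-68 [  4.5 -19.    4.4] 13.4
-72 [  5.8 -23.7   4.4] 17.4
-76 [  7.4 -28.3   4.3] 21.4
-80 [  9.3 -32.8   4.3] 25.4
-84 [ 11.6 -37.1   4.3] 29.4
-88 [ 14.1 -41.3   4.3] 33.4
-92 [ 17.  -45.2   4.3] 37.4
-96 [ 20.1 -49.    4.2] 41.4
-100 [ 23.4 -52.6   4.2] 45.4
-104 [ 27.  -55.9   4.2] 49.4
-108 [ 30.9 -58.9   4.2] 53.4
clamp_pivot [249. 110.] 0.88 [ 0.5718 -0.0992  0.059 ]
clamp_post [218. 248.] 0.89 [ 0.5974 -0.1612  0.091 ]
```

{"api": "send_rows", "payload": {
  "commands": [
    [[2.6,-4.4,2,0,0,1.5,255],[3.2,-11.5,2,0,0,7,255],[4.5,-18,2,0,0,13,255],[5.8,-23.7,2,0,0,17,255],[7.4,-28.3,2,0,0,21,255],[9.3,-32.8,2,0,0,25,255],[11.6,-37,2,0,0,29,255]]
  ]
}}

```text
time: 17.95
ee_pos: [0.578, -0.1652, 0.0725]
ee_rot: [0.0, 0.665, 0.746, 0.001]
force: [4.0, 2.2, 1.7]
finger_gap: -0.002
grasp_force: 1.9
```

```bash
python3 arc.py -80 -106 -2
python3 - <<'E'
from h import *
s=sense();p=grab_frame("wrist");save(p,"w8");print(shift(s,s["ee_pos"])[1])
for t in ["clamp_pivot","clamp_post"]:
    for m in mark_of(p,t)[:2]: print(t,np.round(m["position"]),round(m["confidence"],2),np.round(at(p,m["position"],Z.get(t,.02),s),4))
E
```

```text
[ 0.57804853 -0.16519711  0.07253263] [4.02941099 2.16960121 1.69209581]
-80 [-0.9  6.   0.5] -3.4
-82 [-1.   3.6  0.5] -1.4
-84 [-1.1  1.2  0.5] 0.6
-86 [-1.  -1.3  0.5] 2.6
-88 [-0.8 -3.7  0.5] 4.6
-90 [-0.6 -6.2  0.5] 6.6
-92 [-0.3 -8.6  0.5] 8.6
-94 [  0.1 -11.    0.5] 10.6
-96 [  0.6 -13.4   0.5] 12.6
-98 [  1.2 -15.8   0.5] 14.6
-100 [  1.8 -18.1   0.5] 16.6
-102 [  2.6 -20.4   0.5] 18.6
-104 [  3.4 -22.7   0.5] 20.6
96.6
clamp_pivot [260. 116.] 0.76 [ 0.572  -0.0977  0.059 ]
clamp_post [214. 259.] 0.6 [ 0.5575 -0.166   0.091 ]
```

View pics/w8.png

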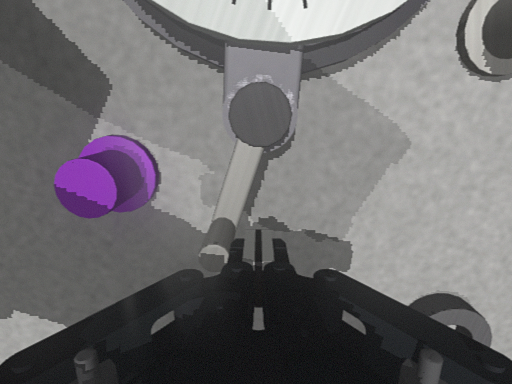

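The picture shows the lever arm at about -102°, with its post at (213,258); it has moved roughly 64°. I continue in small steps and watch the force.

{"api": "send_rows", "payload": {
  "commands": [
    [[-1,-1.3,0.5,0,0,2.5,255],[-0.8,-3.7,0.5,0,0,4.5,255],[-0.7,-5,0.5,0,0,5.5,255],[-0.6,-6.2,0.5,0,0,6.5,255],[-0.6,-6.2,0.5,0,0,6.5,255]]
  ]
}}

```text
time: 18.73
ee_pos: [0.5716, -0.167, 0.0716]
ee_rot: [0.0, 0.706, 0.708, -0.0]
force: [2.5, 1.2, 2.0]
finger_gap: 0.004
grasp_force: 1.4
```

{"api": "send_rows", "payload": {
  "commands": [
    [[0,-1.2,0,0,0,1,255],[0,-2.4,0,0,0,2,255],[0,-2.4,0,0,0,2,255]]
  ]
}}

```text
time: 19.1
ee_pos: [0.5691, -0.167, 0.0716]
ee_rot: [-0.0, 0.719, 0.695, -0.0]
force: [2.1, 0.7, 1.2]
finger_gap: -0.001
grasp_force: 1.4
```

{"api": "send_rows", "payload": {
  "commands": [
    [[0.2,-1.2,0,0,0,1,255],[0.3,-2.4,0,0,0,2,255],[0.3,-2.4,0,0,0,2,255]]
  ]
}}

```text
time: 19.48
ee_pos: [0.5667, -0.1668, 0.0716]
ee_rot: [0.0, 0.731, 0.683, -0.0]
force: [1.2, -1.0, 1.2]
finger_gap: -0.003
grasp_force: 1.2
```

{"api": "send_rows", "payload": {
  "commands": [
    [[0.2,-1.2,0,0,0,1,255],[0.4,-2.4,0,0,0,2,255],[0.4,-2.4,0,0,0,2,255]]
  ]
}}

```text
time: 19.85
ee_pos: [0.5662, -0.1671, 0.0719]
ee_rot: [0.002, 0.743, 0.67, 0.001]
force: [10.8, -4.4, -3.9]
finger_gap: 0.003
grasp_force: 5.2
```

{"api": "send_rows", "payload": {
  "commands": [
    [[0.2,-1.2,0,0,0,1,255],[0.5,-2.4,0,0,0,2,255],[0.5,-2.4,0,0,0,2,255]]
  ]
}}

```text
time: 20.23
ee_pos: [0.5657, -0.1674, 0.0721]
ee_rot: [0.004, 0.754, 0.657, 0.001]
force: [17.9, -8.1, -8.8]
finger_gap: 0.002
grasp_force: 9.4
```

Run:
```python
from h import *
s=sense();p=grab_frame("wrist");save(p,"w9");print(s["ee_pos"],s["force"],shift(s,s["ee_pos"])[1])
for t in ["clamp_pivot","clamp_post"]:
    for m in mark_of(p,t)[:2]: print(t,np.round(m["position"]),round(m["confidence"],2),np.round(at(p,m["position"],Z.get(t,.02),s),4))
```

```text
[ 0.56573818 -0.16742387  0.07206815] [17.93983129 -8.10647174 -8.84741909] 82.1
clamp_pivot [254. 114.] 0.96 [ 0.574  -0.0991  0.059 ]
clamp_post [216. 259.] 0.88 [ 0.5462 -0.1628  0.091 ]
```

The force has risen to about 20 N with no further motion, so the lever is at its stop. I back off, lift and move clear.

{"api": "send_rows", "payload": {
  "commands": [
    [[0,4,0,0,0,0,255],[0,9,0,0,0,0,255],[0,16,0,0,0,0,255],[0,18,-50,0,0,0,255],[0,18,-110,0,0,0,255],[-40,18,-150,0,0,0,255],[-50,0,-170,0,0,0,255],[-50,0,-170,0,0,0,255],[-50,0,-170,0,0,0,255]]
  ]
}}

```text
time: 21.5
ee_pos: [0.5549, -0.2141, 0.2403]
ee_rot: [-0.001, 0.754, 0.657, -0.0]
force: [0.2, -0.1, 0.5]
finger_gap: -0.0
grasp_force: 0.0
```

```bash
python3 - <<'E'
from h import *
for i in range(3): grab_frame("wrist")
s=sense();p=grab_frame("wrist");save(p,"w10");print(s["ee_pos"],s["force"])
for t in ["clamp_pivot","clamp_post","bush_mid","index_line","target_line","dial_center"]:
    for m in mark_of(p,t)[:2]: print(t,np.round(m["position"]),round(m["confidence"],2),np.round(at(p,m["position"],Z.get(t,.02),s),4))
E
python3 polar.py | awk 'NR%3==0'
```

```text
[ 0.5552651  -0.21404847  0.24023476] [-0.35743859  0.41964606 -1.36533135]
clamp_pivot [263.  66.] 0.86 [ 0.5756 -0.1004  0.059 ]
clamp_post [242. 132.] 0.78 [ 0.5461 -0.1623  0.091 ]
bush_mid [187. 128.] 0.73 [ 0.4897 -0.1505  0.078 ]
0.07 None 0 0
0.076 None 0 0
0.082 None 0 0
0.088 None 0 0
0.094 None 0 0
0.1 None 0 0
0.106 None 0 0
0.112 None 0 0
```

View pics/w10.png

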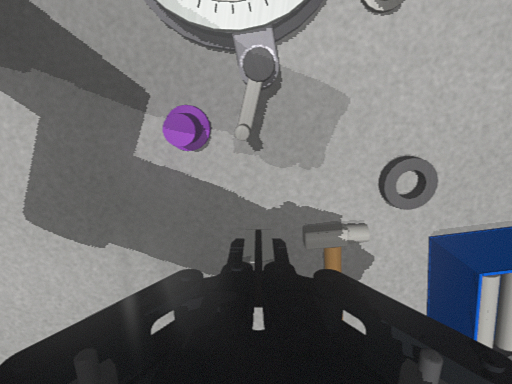

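The picture shows the lever post at (242,131), about -113° and so about 75° from where it started. The hand is clear. One last check of the dial from the scene camera, then I hand in.

Run:
```python
from h import *
p=grab_frame("scene")
for t in ["bush_mid","index_line","target_line","post0"]:
    for m in mark_of(p,t)[:3]: print(t,np.round(m["position"]),round(m["confidence"],2),np.round(at(p,m["position"],Z[t]),3))
print(close_job())
```

```text
bush_mid [321. 270.] 0.81 [0.577 0.297 0.078]
bush_mid [263. 158.] 0.63 [ 0.496 -0.13   0.078]
bush_mid [281. 205.] 0.61 [0.55  0.053 0.078]
index_line [250. 217.] 0.84 [0.65  0.024 0.054]
index_line [279. 204.] 0.63 [0.545 0.037 0.054]
index_line [362. 275.] 0.56 [0.477 0.374 0.054]
target_line [246. 153.] 0.43 [ 0.524 -0.192  0.054]
target_line [249. 177.] 0.37 [ 0.569 -0.105  0.054]
post0 [265. 193.] 0.83 [ 0.573 -0.004  0.098]
post0 [295. 199.] 0.74 [0.507 0.067 0.098]
post0 [273. 221.] 0.63 [0.609 0.093 0.098]
the job is handed in; nothing more can be done
None
```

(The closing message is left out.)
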